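Clamp a ski in the workshop vise

TASK

Get the ski held fast for base repair: first push the steel hold-down arm round with a fingertip until it lies straight across the ski, square to its length, then push a spoke of the vise's three-spoked wheel clockwise (seen from above) until the jaw bears on the ski's edge and the wheel turns no further. Only push: do not pinch the arm or the spokes, and leave the loose things lying and standing about as they are.

Things in the scene. Friction and masses are not known exactly. Their poses are not given: they have to be found in the camera images.
- ski_line (a point): On the centre line of the ski's upper face, 75 mm above the bench. The ski (dark red, base up, level, 80 wide, 12 thick, about 1500 long) is fixed. y axis along the ski, x across it, away from the robot (yaw within 0.2 rad of the world's axes). It is fixed to a plywood board, 18 thick, spanning x -220 to +120 and y -250 to +250 mm in this frame.
- holder_axis (a point): On the vertical pivot of the hold-down arm at the arm's mid-height, 100 mm above the bench; turns with the arm: x axis along it to its free end, z up. The pivot is a steel post on a 60 x 60 plate on the robot's side of the ski, 100 mm from the ski's centre line; its place along the ski varies.
- holder_foot (a point): On the arm's centre line 100 mm from the pivot, mid-height, above its round rubber foot (24 across, down to 78 mm above the bench). The arm is a straight steel bar 24 wide and 24 tall (88 to 112 mm above the bench), from 20 mm behind the pivot to 125 mm ahead of it. Arm straight across: this point is over the ski's centre line.
- hold_arm (a joint): Angle of the hold-down arm, rad: 0 = straight across the ski, positive = swung counter-clockwise seen from above (to the left, +y). Starts swung left, 0.7 to 1.4; turns between -0.9 and 1.75 with no stop at 0. Stiff: about 2.5 N at 80 mm from the pivot moves it; it stays where it is left.
- wheel_axis (a point): Fixed, on the wheel's vertical axis at the spokes' mid-height, 108 mm above the bench; axes as ski_line. Hub 32 across; three flat spokes 120 degrees apart, each 14 wide, 18 tall (99 to 117 mm above the bench), ending 84 mm from the axis, no rim. Grey housing 90 x 85 below, its top 73 mm above the bench. Stiff: about 3 N at 55 mm from the axis turns it; it stays where it is left.
- spoke1_end (a point): Middle of the outer end of one spoke, 84 mm from the wheel's axis, 108 mm above the bench; turns with the wheel.
- spoke2_end (a point): The same on the next spoke counter-clockwise from spoke 1.
- spoke3_end (a point): The same on the third spoke.
- vise_wheel (a joint): Turn of the wheel in rad, growing clockwise seen from above: it starts between 0.05 and 0.5; at 1.6 the jaw has met the ski and the wheel stops against it. The steel jaw, between housing and ski, moves 12 mm per rad.
- can: Drink can, 66 across, 115 tall, standing on the board on the robot's side between wheel and post. Loose bystander, to be left alone. Origin at the centre of its underside.
- jar: Jar, 50 across, 65 tall, standing on the board beyond the ski. Loose bystander, to be left alone. Origin at the centre of its underside.
- cork: Cork block 55 x 40 x 30 lying on the ski between vise and arm. Loose bystander, to be left alone. Origin at the centre of its underside.
- scraper: Clear plastic scraper 50 x 120 x 5 lying flat on the board at the left near corner. Loose bystander, to be left alone. Origin at the centre of its underside.
- screwdriver: Screwdriver lying on the bench to the left of the board. Loose bystander, to be left alone. Origin at the centre of its underside.
- brush: Brush lying on the bench to the right of the board. Loose bystander, to be left alone. Origin at the centre of its underside.
- awl_handle: Turned wooden handle, 38 across, 97 tall, standing on the board beyond the ski. Loose bystander, to be left alone. Origin at the centre of its underside.

How it is judged:
On the way, in this order (a step that is already met when the one before it is completed fails the run):
1. the hold-down arm lies straight across the ski, the vise not yet closed (value of joint hold_arm between -0.14 and 0.14 rad and value of joint vise_wheel below 0.8 rad), for 0.2 s.
2. the wheel is turned until the jaw bears on the ski (value of joint vise_wheel above 1.48 rad), for 0.2 s.
At the end, for the whole second after the job is handed in: The hold-down arm is within 0.14 rad (8 degrees) of square across the ski, the wheel is beyond 1.48 rad (jaw within about 1.5 mm of full contact), both are at rest, and every loose thing is within 20 mm of where it began (value of joint hold_arm between -0.14 and 0.14 rad and value of joint vise_wheel above 1.48 rad and velocity of joint hold_arm between -0.05 and 0.05 rad/s and velocity of joint vise_wheel between -0.05 and 0.05 rad/s and distance of each of can, jar, cork, scraper, screwdriver, brush, awl_handle from where it was at the start of the episode below 0.02 m); the robot touches nothing.
It fails at once if the hold-down arm is pinched (the fingers press on both its sides) (contact force between the fingers and hold_arm_c0 above 1.5 N and contact force between the fingers and hold_arm_c1 above 1.5 N).
It fails at once if a spoke is pinched (the fingers press on both sides) ((contact force between the fingers and vise_wheel_c0 above 1.5 N and contact force between the fingers and vise_wheel_c3 above 1.5 N) or (contact force between the fingers and vise_wheel_c1 above 1.5 N and contact force between the fingers and vise_wheel_c4 above 1.5 N) or (contact force between the fingers and vise_wheel_c2 above 1.5 N and contact force between the fingers and vise_wheel_c5 above 1.5 N)).
It fails at once if a loose thing is moved, lifted or carried by more than 20 mm (distance of any of can, jar, cork, scraper, screwdriver, brush, awl_handle from where it was at the start of the episode above 0.02 m).
It also fails if it takes over 56 s, if anything falls off the work surface, if the arm or the gripper's body presses on something with over 40 N, if the wrist force passes 120 N, or if a joint passes its speed limit or range.

ROBOT

A 6-joint arm with a two-finger parallel gripper is mounted at the origin on the work surface. World frame = base frame: x ahead of the robot, y to its left, z up, the work surface at z = 0. Lengths are in m, angles in rad, forces in N, time in s.
With the tool pointing down it reaches from about 0.325 to 0.85 m from the base axis. Payload 15.5 kg.
Tool frame: the origin (TCP) lies midway between the tips of the shut fingers; the grasp point (between the pads) lies 19 mm behind it; x points along the fingers, z is the direction in which the jaws open and shut, and the axes are right-handed (so a half turn about x gives the same grasp; the last joint's range is limited). The gripper opens to 91 mm and grips with 3 to 60 N. Pads are 32 mm wide; open, the fingers measure 118 mm over their backs; the gripper's body (76 mm by 178 mm) begins 60 mm behind the grasp point.
Start: joints at [-1.252, 0.494, 1.345, -0, 1.302, -0.096], TCP at [0.251, -0.572, 0.214] pointing down, gripper open.
Joint ranges: [-2.91, 2.91], [-0.82, 2.16], [0.22, 2.67], [-1.22, 4.37], [0.12, 2.79], [-3.08, 3.08]. Speed limits (rad/s): [1.89, 1.89, 2.57, 3.01, 3.01, 3.01].

INTERFACE

Orientations are given as [roll, pitch, yaw] about the fixed x, y, z axes, in that order (R = Rz(yaw) Ry(pitch) Rx(roll)).
In Python, from rig import * gives the robot as it stands. The module is installed in compiled form; this text tells all that it offers.
- The arm moves only by the tool step_arm, never from a script. Its argument "plan" is text: rows parted by semicolons, each of 7 numbers parted by spaces: the closure, from -1 (fully open) to 1 (shut), then the shift along the tool's x, y, z scaled (see below), then the turn, a rotation vector about the tool's x, y, z scaled (see below). A call has 1 to 10 rows; each row is the pose to reach, as a shift and turn from the pose measured when the call began, along the tool's axes at that moment; what a row does not reach only later rows make up. The controller multiplies each number of a shift by 0.3 m and each number of a turn by pi/2 rad. A row lasts 1/8 s, in which the tool goes at most 62.5 mm and 10.7 degrees, less where a joint would pass 70% of its speed; a pose out of reach is approached as far as the arm can. A call with a number of a shift or a turn outside -1 to 1 is refused whole. A call with a gripper value outside its range is refused whole. The fingers move at their own pace and stop on an object; the grip force is fixed at half the most. Time passes only in rows, so rows that repeat a pose let the fingers close. It gives the time, the measured TCP pose, the force and the opening at its end, in the units of the state.
- observe(): the state, without advancing time (a new reading comes with each control period).
- get_image(name): name is "scene" or "side" or "wrist"; returns a dict with "pixels" (384x512x3 uint8, red, green, blue), "z_map" (384x512 float32, m along the optical axis (not along the pixel's ray), 0 where there is no reading), "K" (3x3 intrinsics, pixels), "extrinsics" (4x4, takes a point from camera to world coordinates). Camera axes: x right, y down, z forward; pixel columns grow to the right and rows downward; lengths in m; the calibration is good to about 2 mm. A picture is of the moment at which its call begins.
- finish_job(): hands the job in, once; it reports no verdict.
The state is a dict: "time_s": time; "joints": joint angles; "joint_velocities": joint speeds; "tau": joint torques, N m; "position": TCP position; "eef_rot": TCP orientation; "force": force on the tool from outside, world axes, zero at the start; "torque": the same for the moment, N m; "width": finger opening in m.
Only numpy, scipy, OpenCV 4.12 (cv2) and the standard library are available. Lean on these libraries where they do the work, as an engineer would, in place of code of your own. Each camera call takes 0.05 s, during which the arm holds its last target.

## Working session

There is one attempt and no reset: what is moved stays moved. The work goes in short steps, Python scripts to look and compute and a tool call to move; the robot and the scene stay as the last step left them, time stands still between calls to the robot, and variables do not carry over. Pictures are saved under pics/ and viewed, and the job is handed in when it is done.

Besides the shell and the picture viewer there is one more tool, called by a JSON object that holds its "op" and its "data", one argument or row to a line. step_arm: Moves the arm, as the interface text tells. Shifts and turns lie within -1 to 1; 1 stands for 0.3 m of shift or pi/2 rad of turn. Its arguments: {"type":"object","properties":{"plan":{"type":"string"}},"required":["plan"]}

```bash
mkdir -p pics; python3 - <<'E'
from rig import *
import cv2,numpy as np
print(observe())
for n in ["scene","side","wrist"]:
    d=get_image(n); cv2.imwrite(f"pics/{n}0.png",d["pixels"][:,:,::-1]); np.savez(f"{n}0.npz",**d)
    print(n,d["K"].tolist(),np.round(d["extrinsics"],3).tolist(),(d["z_map"]>0).mean())
E
```

```text
{'time_s': 0.0, 'joints': array([-1.25250736e+00,  4.94194295e-01,  1.34612552e+00,  1.61175907e-05,
        1.30250544e+00, -9.54994805e-02]), 'joint_velocities': array([ 0.00106707, -0.00081   , -0.00060675, -0.00084552, -0.00076162,
       -0.00044938]), 'tau': array([ 1.47729147e-04, -8.78810406e+01, -3.81846893e+01,  7.08385161e-02,
        5.33959921e-02, -2.09019781e-04]), 'position': array([ 0.25118948, -0.57188669,  0.21333326]), 'eef_rot': array([3.03348988, 1.56956362, 1.87647771]), 'force': array([ 0.36369768, -0.03115597,  0.31007052]), 'torque': array([0.02978211, 0.00795738, 0.00888613]), 'width': 0.09120187467330974}
scene [[410.8313791344501, 0.0, 256.95017711475043], [0.0, 410.8313791344501, 185.81041710610916], [0.0, 0.0, 1.0]] [[-0.335, 0.777, -0.533, 1.279], [0.942, 0.28, -0.184, 0.298], [0.007, -0.564, -0.826, 1.278], [0.0, 0.0, 0.0, 1.0]] 0.99591064453125
side [[398.83164999795775, 0.0, 260.0027328842287], [0.0, 398.83164999795775, 187.4790278426781], [0.0, 0.0, 1.0]] [[-0.882, -0.309, 0.355, 0.041], [-0.47, 0.607, -0.641, 0.926], [-0.017, -0.732, -0.681, 1.063], [0.0, 0.0, 0.0, 1.0]] 0.9946238199869791
wrist [[298.17588282496, 0.0, 256.1516934351537], [0.0, 298.17588282496, 195.10012455644278], [0.0, 0.0, 1.0]] [[0.402, -0.881, -0.249, 0.321], [-0.916, -0.387, -0.109, -0.541], [0.0, 0.272, -0.962, 0.384], [0.0, 0.0, 0.0, 1.0]] 0.9960886637369791
```

View pics/scene0.png

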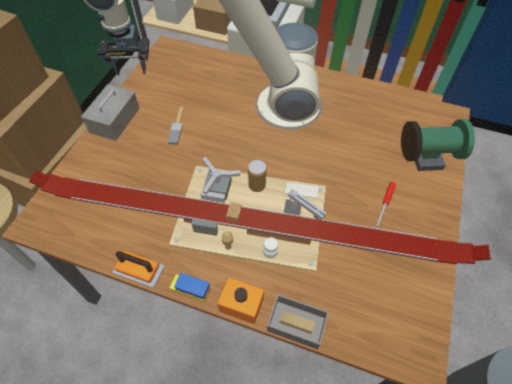

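View pics/side0.png

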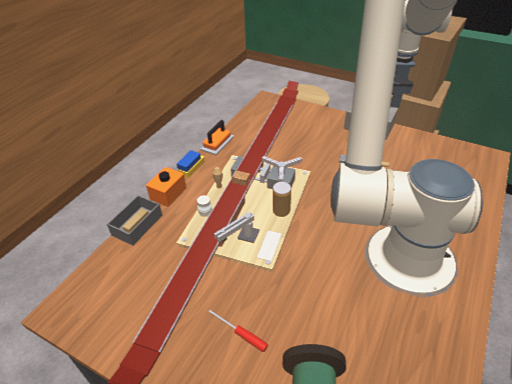

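View pics/wrist0.png

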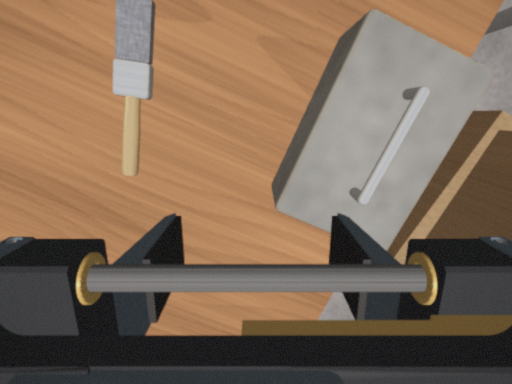

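```bash
cat > h.py <<'E'
import numpy as np,cv2
def cloud(d):
    z=d["z_map"];K=d["K"];T=d["extrinsics"]
    v,u=np.indices(z.shape)
    P=np.stack([(u-K[0,2])/K[0,0]*z,(v-K[1,2])/K[1,1]*z,z],-1)
    return P@T[:3,:3].T+T[:3,3]
E
python3 - <<'E'
from h import *
for n,(a,b,c,e) in {"scene":(140,280,160,340),"side":(140,275,170,320)}.items():
    d=np.load(n+"0.npz");im=d["pixels"][:,:,::-1]
    P=cloud(d)
    cv2.imwrite(f"pics/{n}_crop0.png",cv2.resize(im[a:b,c:e],None,fx=4,fy=4,interpolation=cv2.INTER_CUBIC))
    hsv=cv2.cvtColor(np.ascontiguousarray(im),cv2.COLOR_BGR2HSV)
    red=((hsv[...,0]<8)|(hsv[...,0]>172))&(hsv[...,1]>150)&(abs(P[...,2]-.075)<.008)&(np.hypot(P[...,0],P[...,1])<1.1)
    q=P[red];print(n,"ski n",len(q),q.mean(0))
    (vx,vy,x0,y0)=cv2.fitLine(q[:,:2].astype(np.float32),cv2.DIST_L2,0,.01,.01).ravel();
    if vy<0:vx,vy=-vx,-vy
    print("dir",vx,vy,"yaw",np.arctan2(-vx,vy),"x at y=0:",x0-y0*vx/vy, "width", np.percentile(((q[:,0]-x0)*vy-(q[:,1]-y0)*vx),[2,50,98]))
    m=np.zeros(P.shape[:2],bool);m[a:b,c:e]=1
    m&=(P[...,2]>.085)&(P[...,2]<.135)&(P[...,0]<.85)
    nn,lab,st,ce=cv2.connectedComponentsWithStats(m.astype(np.uint8))
    for i in range(1,nn):
        if st[i,4]>15:
            q=P[lab==i];print(st[i],ce[i].round(),"mean",q.mean(0).round(3),"min",q.min(0).round(3),"max",q.max(0).round(3))
E
```

```text
scene ski n 6925 [0.62713882 0.08069939 0.07452201]
dir -0.15394175 0.9880799 yaw 0.15455635 x at y=0: 0.6397117 width [-0.03262465  0.00015393  0.03164337]
[202 157  38  37 373] [216. 174.] mean [ 0.529 -0.11   0.113] min [ 0.472 -0.186  0.086] max [ 0.609 -0.037  0.123]
[247 160  19  22 315] [256. 171.] mean [0.473 0.017 0.121] min [ 0.43  -0.017  0.085] max [0.496 0.047 0.135]
[288 189  38  31 398] [306. 204.] mean [0.536 0.217 0.107] min [0.497 0.146 0.087] max [0.569 0.287 0.121]
[226 202  16  19 209] [233. 211.] mean [ 0.641 -0.004  0.103] min [ 0.609 -0.026  0.086] max [0.668 0.018 0.113]
[221 231  12  12 110] [226. 237.] mean [0.738 0.01  0.101] min [ 0.715 -0.009  0.085] max [0.751 0.025 0.117]
side ski n 5985 [0.59216661 0.29158274 0.07524126]
dir -0.15548907 0.9878376 yaw 0.15612252 x at y=0: 0.6380627 width [-3.30160391e-02  3.79548453e-05  3.31307049e-02]
[262 156  40  49 635] [282. 180.] mean [ 0.486 -0.04   0.116] min [ 0.425 -0.183  0.085] max [0.605 0.052 0.135]
[213 167  10  10  80] [217. 172.] mean [0.723 0.016 0.1  ] min [ 0.708 -0.003  0.086] max [0.744 0.03  0.118]
[233 171  17  13 174] [241. 177.] mean [0.63  0.002 0.101] min [ 0.604 -0.028  0.086] max [0.662 0.022 0.11 ]
[215 212  40  30 448] [235. 226.] mean [0.525 0.223 0.107] min [0.491 0.15  0.086] max [0.565 0.289 0.119]
```

View pics/scene_crop0.png

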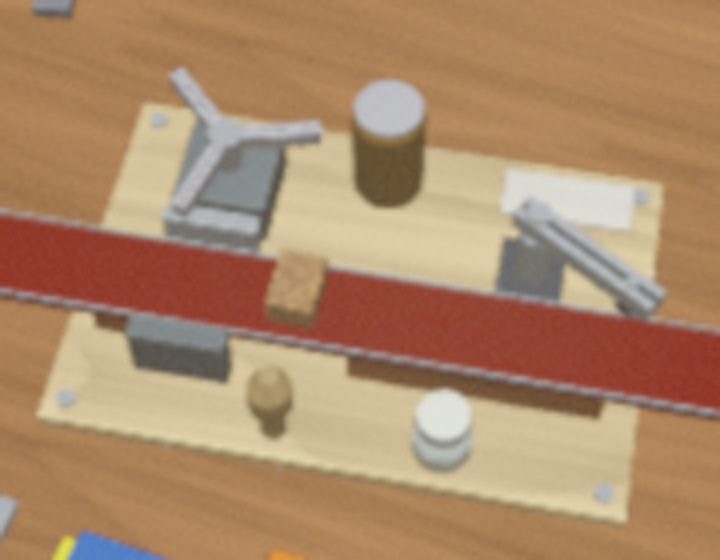

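View pics/side_crop0.png

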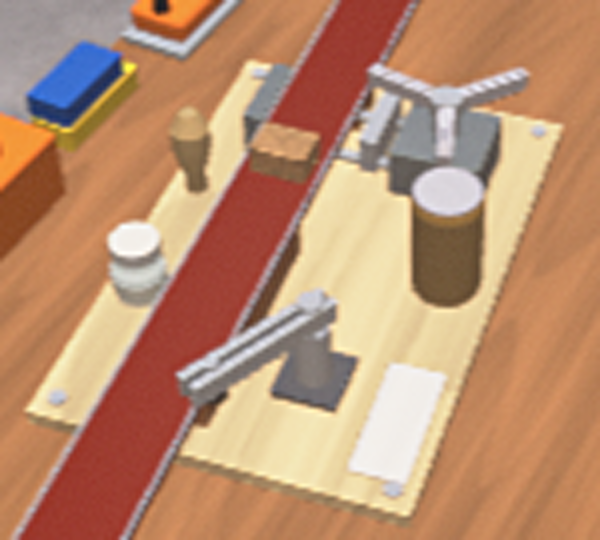

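```bash
cat >> h.py <<'E'
def ray(d,u,v,h):
    K=d["K"];T=d["extrinsics"]
    r=T[:3,:3]@np.array([(u-K[0,2])/K[0,0],(v-K[1,2])/K[1,1],1]);o=T[:3,3]
    return (o+r*(h-o[2])/r[2])[:2]
E
python3 - <<'E'
from h import *
yaw=.155; ex=np.array([np.cos(yaw),np.sin(yaw)]);ey=np.array([-np.sin(yaw),np.cos(yaw)])
o=np.array([.639,0.])
px={"scene":dict(off=(160,140),hub=(226,130),s=[(180,75),(318,130),(178,208)],can=(390,105),top=.133,arm=[(530,208),(652,298)]),
"side":dict(off=(170,140),hub=(446,96),s=[(522,75),(447,150),(374,72)],can=(447,190),arm=[(315,300),(188,385)])}
for n,p in px.items():
    d=np.load(n+"0.npz");P=cloud(d);f=lambda q,h:ray(d,q[0]/4+p["off"][0]-.375,q[1]/4+p["off"][1]-.375,h)
    h=f(p["hub"],.119);print(n,"hub",h.round(4),"in ski",(h-o)@ex,(h-o)@ey)
    for s in p["s"]:
        e=f(s,.117);r=e-h;print("  spoke",e.round(4),np.hypot(*r).round(4),np.degrees(np.arctan2(r[1],r[0])).round(1))
    c=f(p["can"],.133);print(" can",c,"ski",(c-o)@ex,(c-o)@ey)
    for hh in (.112,):
        q=[f(a,hh) for a in p["arm"]];print(" arm",q,(q[0]-o)@ex,np.linalg.norm(q[1]-q[0]))
    m=(P[...,1]>.13)&(P[...,1]<.31)&(P[...,0]>.47)&(P[...,0]<.6)&(P[...,2]>.108)&(P[...,2]<.125)
    q=P[m];print(" minrect",cv2.minAreaRect(q[:,:2].astype(np.float32)),len(q),q.mean(0))
    l=cv2.fitLine(q[:,:2].astype(np.float32),cv2.DIST_HUBER,0,.001,.001).ravel();print(l,np.arctan2(l[1],l[0])-yaw)
    m=(P[...,1]>-.21)&(P[...,1]<-.02)&(P[...,0]>.42)&(P[...,0]<.63)&(P[...,2]>.108)&(P[...,2]<.13)
    q=P[m];
    w=(q[:,:2]-h);r=np.hypot(*w.T);a=np.degrees(np.arctan2(w[:,1],w[:,0]));k=(r>.03)&(r<.095)
    print(np.histogram(a[k],bins=np.arange(-180,181,10)), r[r<.12].max())
E
```

```text
scene hub [ 0.5242 -0.1132] in ski -0.1309003515596909 -0.0941084532270733
  spoke [ 0.4805 -0.1762] 0.0767 -124.7
  spoke [ 0.4956 -0.0382] 0.0802 110.9
  spoke [ 0.6122 -0.1204] 0.0883 -4.7
 can [0.45985361 0.01579325] ski -0.17456053311867928 0.0432605493118293
 arm [array([0.50787775, 0.15946664]), array([0.55890252, 0.27945694])] -0.10493181990332144 0.1303886490403811
 minrect ((0.5325409770011902, 0.21616412699222565), (0.14497964084148407, 0.024531908333301544), 68.3038330078125) 228 [0.53314223 0.21652581 0.11210629]
[0.371995   0.92823476 0.5331422  0.21652581] 1.034639
(array([ 0,  0,  0,  0,  2, 34, 18,  0,  0,  0,  0,  0,  0,  0,  0,  1, 21,
       45,  4,  0,  0,  0,  0,  0,  0,  0,  0,  0, 25, 34,  8,  0,  0,  0,
        0,  0]), array([-180, -170, -160, -150, -140, -130, -120, -110, -100,  -90,  -80,
        -70,  -60,  -50,  -40,  -30,  -20,  -10,    0,   10,   20,   30,
         40,   50,   60,   70,   80,   90,  100,  110,  120,  130,  140,
        150,  160,  170,  180])) 0.08576337949011927
side hub [ 0.5238 -0.1126] in ski -0.1311759542156285 -0.0935146632194313
[... 253 characters left out ...]
705131])] -0.1033805214150797 0.13131658231483806
 minrect ((0.5281951427459717, 0.21903546154499054), (0.14427678287029266, 0.02989799715578556), 68.49436950683594) 267 [0.52712096 0.22020648 0.11236789]
[0.37794968 0.92582613 0.52712095 0.22020648] 1.0282156
(array([ 0,  0,  0,  3, 28, 21,  3,  0,  0,  0,  0,  0,  0,  0,  0,  1,  9,
       29, 13,  0,  0,  0,  0,  0,  0,  0,  0,  0,  1, 31, 12,  0,  0,  0,
        0,  0]), array([-180, -170, -160, -150, -140, -130, -120, -110, -100,  -90,  -80,
        -70,  -60,  -50,  -40,  -30,  -20,  -10,    0,   10,   20,   30,
         40,   50,   60,   70,   80,   90,  100,  110,  120,  130,  140,
        150,  160,  170,  180])) 0.08691398689422135
```

```bash
cat >> h.py <<'E'
from scipy.spatial.transform import Rotation as Ro
def go(st,tgt,yaw=None):
    """tgt world TCP; yaw = world angle of tool z axis; prints shift/turn numbers"""
    R=Ro.from_euler('xyz',st["eef_rot"]); M=R.as_matrix()
    s=M.T@(np.array(tgt)-st["position"])/.3
    t=np.zeros(3)
    if yaw is not None:
        z=np.array([np.cos(yaw),np.sin(yaw),0]);x=np.array([0,0,-1.]);G=np.stack([x,np.cross(z,x),z],1)
        t=Ro.from_matrix(M.T@G).as_rotvec()/(np.pi/2)
    print("shift",s.round(3),"turn",t.round(3))
def show(st):
    M=Ro.from_euler('xyz',st["eef_rot"]).as_matrix()
    print(st["time_s"],"pos",st["position"].round(4),"F",st["force"].round(1),"zaxis",M[:,2].round(3),"xaxis",M[:,0].round(3),"w",st["width"].round(3),"j",st["joints"].round(2))
E
python3 - <<'E'
from rig import *
from h import *
st=observe();show(st)
for yw in (1.726,.155-np.pi/2,.155): go(st,[.494,.262,.214],yw)
go(st,[.37,-.30,.214],.155-np.pi/2)
E
```

```text
Traceback (most recent call last):
  File "h.py", line 23, in show
    print(st["time_s"],"pos",st["position"].round(4),"F",st["force"].round(1),"zaxis",M[:,2].round(3),"xaxis",M[:,0].round(3),"w",st["width"].round(3),"j",st["joints"].round(2))
                                                                                                                                  ^^^^^^^^^^^^^^^^^
AttributeError: 'float' object has no attribute 'round'
```

```bash
sed -i 's/st\["width"\].round(3)/round(st["width"],3)/' h.py
python3 - <<'E'
from rig import *
from h import *
st=observe();show(st)
for yw in (1.726,.155-np.pi/2,.155,.155+np.pi): go(st,[.494,.262,.214],yw)
go(st,[.36,-.30,.214],.155-np.pi/2)
go(st,[.36,-.30,.214],.155)
E
```

```text
0.15 pos [ 0.2512 -0.572   0.2135] F [-0.6 -0.4  0.1] zaxis [ 0.402 -0.916 -0.001] xaxis [-0.     0.001 -1.   ] w 0.091 j [-1.25  0.49  1.35 -0.    1.3  -0.1 ]
shift [ 0.     1.859 -2.22 ] turn [-1.835e+00 -0.000e+00 -1.000e-03]
shift [ 0.     1.859 -2.22 ] turn [ 0.165 -0.001  0.   ]
shift [ 0.     1.859 -2.22 ] turn [-0.835 -0.    -0.   ]
shift [ 0.     1.859 -2.22 ] turn [ 1.165 -0.     0.   ]
shift [-0.001  0.697 -0.684] turn [ 0.165 -0.001  0.   ]
shift [-0.001  0.697 -0.684] turn [-0.835 -0.    -0.   ]
```

{"op": "step_arm", "data": {
  "plan": "1 0 0.35 -0.34 0.16 0 0;1 0 0.70 -0.68 0.165 0 0;1 0 0.70 -0.68 0.165 0 0;1 0 0.70 -0.68 0.165 0 0;1 0 0.70 -0.68 0.165 0 0;1 0 0.70 -0.68 0.165 0 0;1 0 0.70 -0.68 0.165 0 0"
}}

```text
time_s: 1.02
position: [0.3615, -0.3012, 0.2138]
eef_rot: [-2.965, 1.57, 1.902]
force: [-0.9, -0.1, 0.1]
width: 0.024
```

```bash
python3 - <<'E'
from rig import *
from h import *
st=observe();show(st)
go(st,[.44,-.02,.22],.155-np.pi/2)
go(st,[.494,.262,.20],.155-np.pi/2)
E
```

```text
1.025 pos [ 0.3615 -0.3012  0.2138] F [-0.9 -0.1  0.1] zaxis [ 0.154 -0.988 -0.   ] xaxis [-0.  0. -1.] w 0.024 j [-0.82  0.28  1.71  0.    1.15  0.59]
shift [-0.02   0.403 -0.886] turn [ 0. -0.  0.]
shift [ 0.047  0.726 -1.787] turn [ 0. -0.  0.]
```

{"op": "step_arm", "data": {
  "plan": "1 -0.02 0.20 -0.44 0 0 0;1 -0.02 0.40 -0.89 0 0 0;1 -0.02 0.40 -0.89 0 0 0;1 -0.02 0.40 -0.89 0 0 0;1 -0.02 0.40 -0.89 0 0 0;1 -0.02 0.40 -0.89 0 0 0;1 -0.02 0.40 -0.89 0 0 0"
}}

```text
time_s: 1.9
position: [0.439, -0.02, 0.2197]
eef_rot: [-1.981, 1.57, 2.886]
force: [-0.3, -0.5, 0.3]
width: 0.0002
```

```bash
python3 - <<'E'
from rig import *
from h import *
st=observe();show(st)
go(st,[.490,.265,.20],.155-np.pi/2)
E
```

```text
1.9 pos [ 0.439  -0.02    0.2197] F [-0.3 -0.5  0.3] zaxis [ 0.154 -0.988 -0.   ] xaxis [-0.  0. -1.] w 0.0 j [-0.18  0.23  1.77  0.    1.15  1.23]
shift [ 0.066  0.314 -0.912] turn [-0. -0.  0.]
```

{"op": "step_arm", "data": {
  "plan": "1 0 0.16 -0.45 0 0 0;1 0.07 0.31 -0.91 0 0 0;1 0.07 0.31 -0.91 0 0 0;1 0.07 0.31 -0.91 0 0 0;1 0.07 0.31 -0.91 0 0 0;1 0.07 0.31 -0.91 0 0 0;1 0.07 0.31 -0.91 0 0 0"
}}

```text
time_s: 2.78
position: [0.4893, 0.2624, 0.1985]
eef_rot: [-1.223, 1.57, -2.64]
force: [-0.6, 0.4, 0.2]
width: -0.0
```

```bash
python3 - <<'E'
from rig import *
from h import *
st=observe();show(st)
for n in ["scene","wrist"]:
    d=get_image(n);im=d["pixels"][:,:,::-1]
    if n=="scene": im=cv2.resize(im[120:280,170:350],None,fx=4,fy=4,interpolation=cv2.INTER_CUBIC)
    cv2.imwrite(f"pics/{n}1.png",im);np.savez(n+"1.npz",**d)
go(st,[.490,.265,.096],.155-np.pi/2)
E
```

```text
2.775 pos [0.4893 0.2624 0.1985] F [-0.6  0.4  0.2] zaxis [ 0.152 -0.988  0.   ] xaxis [-0.001 -0.    -1.   ] w -0.0 j [ 0.38  0.41  1.54 -0.    1.19  1.8 ]
shift [ 0.342  0.004 -0.008] turn [-0.001  0.     0.001]
```

View pics/scene1.png

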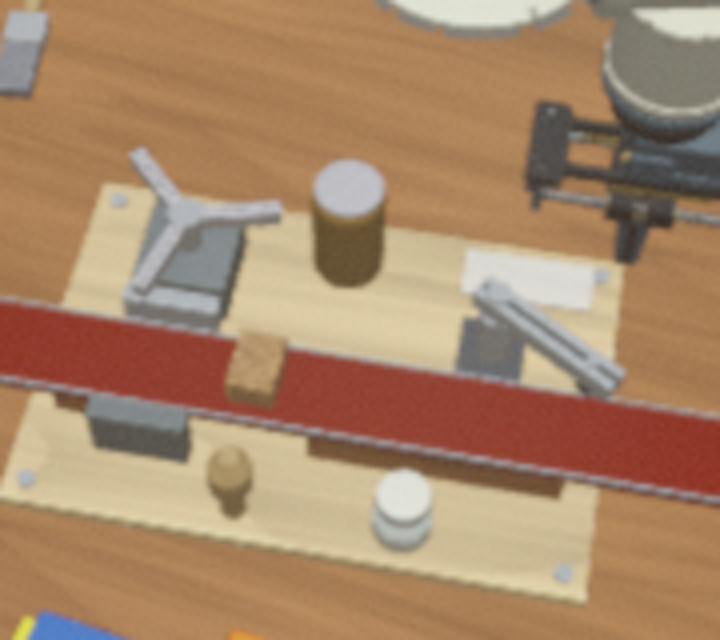

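View pics/wrist1.png

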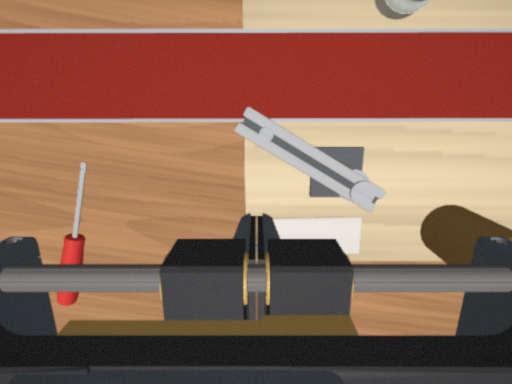

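{"op": "step_arm", "data": {
  "plan": "1 0.17 0 0 0 0 0;1 0.34 0 0 0 0 0;1 0.34 0 0 0 0 0;1 0.34 0 0 0 0 0"
}}

```text
time_s: 3.38
position: [0.4902, 0.2622, 0.0985]
eef_rot: [1.823, 1.57, 0.404]
force: [0.1, 0.5, 0.1]
width: 0.0003
```

```bash
python3 - <<'E'
from rig import *
from h import *
st=observe();show(st)
yaw=.155;piv=np.array([.511,.169])
for a,off,r in [(60,.033,.08),(50,.031,.08),(40,.03,.08),(30,.028,.08),(20,.027,.08),(10,.026,.08),(3,.0255,.08),(0,.0255,.08)]:
    t=yaw+np.radians(a);e=np.array([np.cos(t),np.sin(t)]);n=np.array([-e[1],e[0]])
    p=piv+r*e+off*n;print(a,p.round(3),end=" ");go(st,[*p,.096])
E
```

```text
3.375 pos [0.4902 0.2622 0.0985] F [0.1 0.5 0.1] zaxis [ 0.151 -0.989 -0.   ] xaxis [ 0.001  0.    -1.   ] w 0.0 j [0.38 0.54 1.65 0.   0.96 1.8 ]
60 [0.509 0.256] shift [0.009 0.059 0.031] turn [0. 0. 0.]
50 [0.526 0.254] shift [0.009 0.113 0.046] turn [0. 0. 0.]
40 [0.541 0.249] shift [0.009 0.161 0.069] turn [0. 0. 0.]
30 [0.556 0.241] shift [0.009 0.205 0.103] turn [0. 0. 0.]
20 [0.568 0.231] shift [0.009 0.241 0.141] turn [0. 0. 0.]
10 [0.578 0.219] shift [0.009 0.269 0.185] turn [0. 0. 0.]
3 [0.584 0.21 ] shift [0.009 0.283 0.218] turn [0. 0. 0.]
0 [0.586 0.207] shift [0.009 0.288 0.232] turn [0. 0. 0.]
```

{"op": "step_arm", "data": {
  "plan": "1 0.01 0.06 0.03 0 0 0;1 0.01 0.09 0.04 0 0 0;1 0.01 0.115 0.046 0 0 0;1 0.01 0.14 0.057 0 0 0;1 0.01 0.16 0.07 0 0 0;1 0.01 0.185 0.085 0 0 0;1 0.01 0.205 0.103 0 0 0;1 0.01 0.225 0.12 0 0 0;1 0.01 0.24 0.14 0 0 0;1 0.01 0.24 0.14 0 0 0"
}}

```text
time_s: 4.62
position: [0.5684, 0.231, 0.0957]
eef_rot: [1.636, 1.569, 0.216]
force: [-0.1, -0.8, -0.3]
width: 0.0005
```

```bash
python3 - <<'E'
from rig import *
from h import *
st=observe();show(st)
for n in ["scene","wrist"]:
    d=get_image(n);im=d["pixels"][:,:,::-1]
    if n=="scene": im=cv2.resize(im[120:280,170:350],None,fx=4,fy=4,interpolation=cv2.INTER_CUBIC)
    cv2.imwrite(f"pics/{n}2.png",im);np.savez(n+"2.npz",**d)
yaw=.155;piv=np.array([.511,.169])
for a,off,r in [(10,.026,.08),(3,.0255,.08),(0,.0255,.08)]:
    t=yaw+np.radians(a);e=np.array([np.cos(t),np.sin(t)]);n=np.array([-e[1],e[0]])
    p=piv+r*e+off*n;print(a,p.round(3),end=" ");go(st,[*p,.096],yaw-np.pi/2)
E
```

```text
4.625 pos [0.5684 0.231  0.0957] F [-0.1 -0.8 -0.3] zaxis [ 0.15  -0.989 -0.   ] xaxis [ 0.002  0.    -1.   ] w 0.0 j [ 0.29  0.61  1.5  -0.    1.03  1.71]
10 [0.578 0.219] shift [-0.001  0.027  0.043] turn [-0.003 -0.    -0.001]
3 [0.584 0.21 ] shift [-0.001  0.041  0.076] turn [-0.003 -0.    -0.001]
0 [0.586 0.207] shift [-0.001  0.046  0.09 ] turn [-0.003 -0.    -0.001]
```

View pics/wrist2.png

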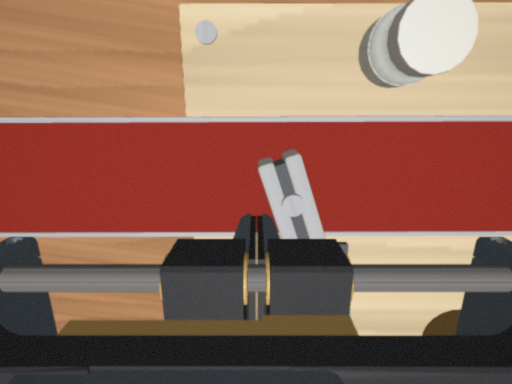

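View pics/scene2.png

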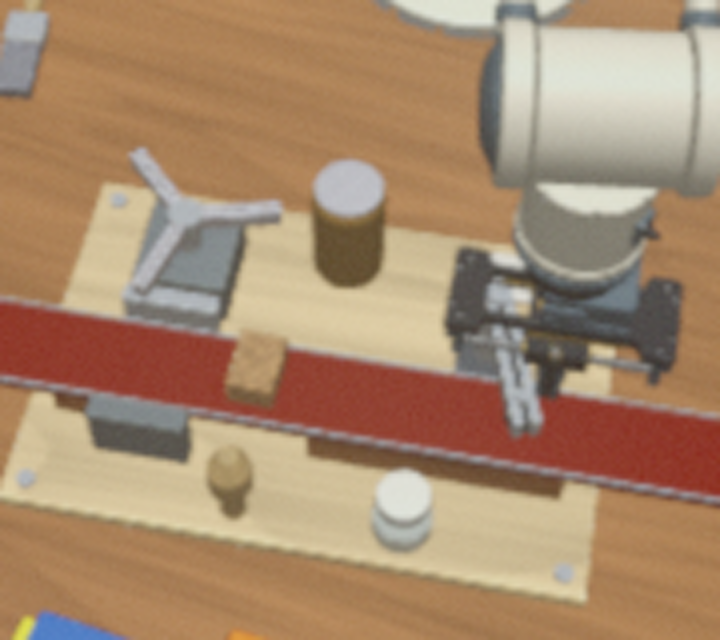

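{"op": "step_arm", "data": {
  "plan": "1 0 0.015 0.02 0 0 0;1 0 0.027 0.04 0 0 0;1 0 0.035 0.06 0 0 0;1 0 0.04 0.075 0 0 0;1 0 0.04 0.075 0 0 0"
}}

```text
time_s: 5.35
position: [0.5837, 0.2105, 0.0958]
eef_rot: [1.56, 1.569, 0.14]
force: [0.4, 1.0, -0.2]
width: 0.0002
```

```bash
python3 - <<'E'
from rig import *
from h import *
st=observe();show(st)
for n in ["scene","wrist"]:
    d=get_image(n);im=d["pixels"][:,:,::-1]
    P=cloud(d)
    m=(abs(P[...,2]-.112)<.006)&(P[...,0]>.6)&(P[...,0]<.7)&(P[...,1]>.1)&(P[...,1]<.28)
    q=P[m];l=cv2.fitLine(q[:,:2].astype(np.float32),cv2.DIST_HUBER,0,.001,.001).ravel();print(n,len(q),q.mean(0),np.arctan2(l[1],l[0])-.155)
    c=q.mean(0)[:2]-[.511,.169];print("via pivot",np.arctan2(c[1],c[0])-.155)
    cv2.imwrite(f"pics/{n}3.png",im)
E
```

```text
5.35 pos [0.5837 0.2105 0.0958] F [ 0.4  1.  -0.2] zaxis [ 0.15  -0.989  0.   ] xaxis [ 0.002  0.    -1.   ] w 0.0 j [ 0.25  0.61  1.48 -0.    1.04  1.67]
scene 72 [0.61731292 0.1911908  0.1111408 ] -0.33929256
via pivot 0.05077642620956391
wrist 2681 [0.61632521 0.19382121 0.11175974] -0.56211233
via pivot 0.07643981094453792
```

View pics/wrist3.png

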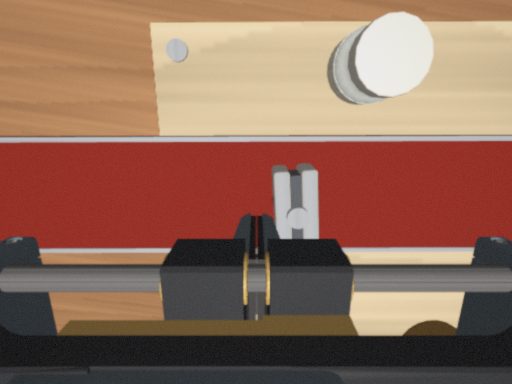

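{"op": "step_arm", "data": {
  "plan": "1 0 0.005 0.008 0 0 0;1 0 0.005 0.014 0 0 0;1 0 0.005 0.014 0 0 0"
}}

```text
time_s: 5.82
position: [0.5858, 0.2069, 0.0959]
eef_rot: [1.6, 1.568, 0.18]
force: [0.8, 1.2, -0.1]
width: 0.0003
```

{"op": "step_arm", "data": {
  "plan": "1 0 -0.01 -0.08 0 0 0;1 0 -0.02 -0.12 0 0 0;1 -0.2 -0.02 -0.12 0 0 0;1 -0.38 -0.02 -0.12 0 0 0;1 -0.38 -0.02 -0.12 0 0 0;1 -0.38 -0.02 -0.12 0 0 0"
}}

```text
time_s: 6.58
position: [0.5738, 0.2414, 0.2095]
eef_rot: [1.487, 1.569, 0.068]
force: [-0.5, 0.0, -1.5]
width: 0.0005
```

```bash
python3 - <<'E'
from rig import *
from h import *
st=observe();show(st)
for n in ["scene","wrist"]:
    d=get_image(n);im=d["pixels"][:,:,::-1]
    P=cloud(d)
    m=(abs(P[...,2]-.112)<.005)&(P[...,0]>.48)&(P[...,0]<.7)&(P[...,1]>.1)&(P[...,1]<.25)
    q=P[m];l=cv2.fitLine(q[:,:2].astype(np.float32),cv2.DIST_HUBER,0,.001,.001).ravel();print(n,len(q),q.mean(0),np.arctan2(l[1],l[0])-.155, cv2.minAreaRect(q[:,:2].astype(np.float32)))
    cv2.imwrite(f"pics/{n}4.png",im)
go(st,[.48,-.02,.21])
E
```

```text
6.575 pos [0.5738 0.2414 0.2095] F [-0.5  0.  -1.5] zaxis [ 0.151 -0.989  0.   ] xaxis [ 0.002  0.    -1.   ] w 0.0 j [ 0.3   0.49  1.36 -0.    1.29  1.72]
scene 235 [0.56675258 0.17693242 0.11133951] 0.028557748 ((0.5643174648284912, 0.1765507310628891), (0.14430128037929535, 0.023871125653386116), 10.205368995666504)
wrist 2537 [0.58847559 0.18432913 0.11118218] 0.030460984 ((0.5865122675895691, 0.1834915429353714), (0.0955253541469574, 0.024464119225740433), 10.152517318725586)
shift [-0.002 -0.441  0.814] turn [0. 0. 0.]
```

View pics/wrist4.png

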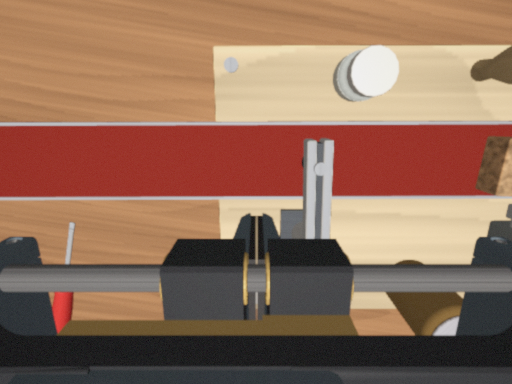

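{"op": "step_arm", "data": {
  "plan": "1 0 -0.22 0.41 0 0 0;1 0 -0.44 0.81 0 0 0;1 0 -0.44 0.81 0 0 0;1 0 -0.44 0.81 0 0 0;1 0 -0.44 0.81 0 0 0;1 0 -0.44 0.81 0 0 0;1 0 -0.44 0.81 0 0 0"
}}

```text
time_s: 7.55
position: [0.4795, -0.0185, 0.2081]
eef_rot: [-1.812, 1.57, 3.052]
force: [0.4, -0.4, 0.6]
width: 0.0002
```

```bash
python3 - <<'E'
from rig import *
from h import *
st=observe();show(st)
d=get_image("wrist");cv2.imwrite("pics/wrist5.png",d["pixels"][:,:,::-1]);P=cloud(d)
m=(P[...,0]>.56)&(P[...,0]<.6)&(P[...,1]<-.06)&(P[...,1]>-.2)
print(np.histogram(P[...,2][m],bins=np.arange(0,.14,.01)))
m=(abs(P[...,2]-.115)<.008)&(P[...,1]>-.21)&(P[...,1]<-.02)&(P[...,0]>.42)&(P[...,0]<.63)
q=P[m][:,:2];w=q-[.524,-.113];r=np.hypot(*w.T);a=np.degrees(np.arctan2(w[:,1],w[:,0]));k=(r>.04)&(r<.09)
for c in (-5,115,-125):
    kk=k&(abs(a-c)<25)
    if kk.sum(): print(c,kk.sum(),a[kk].mean(),r[kk].max())
go(st,[.545,-.171,.21]);
E
```

```text
7.55 pos [ 0.4795 -0.0185  0.2081] F [ 0.4 -0.4  0.6] zaxis [ 0.15  -0.989 -0.   ] xaxis [-0.001  0.    -1.   ] w 0.0 j [-0.16  0.3   1.7  -0.    1.14  1.26]
(array([   0, 1565,   12,    2,  140,  201,   90, 1143,  581,    4,  188,
        964,    0,    0]), array([0.  , 0.01, 0.02, 0.03, 0.04, 0.05, 0.06, 0.07, 0.08, 0.09, 0.1 ,
       0.11, 0.12, 0.13, 0.14]))
-5 1132 -4.2294354832483725 0.08393482538596143
115 831 113.18541785706164 0.08392816110843096
-125 709 -126.26828132729807 0.08418970266586466
shift [-0.007  0.139  0.536] turn [0. 0. 0.]
```

View pics/wrist5.png

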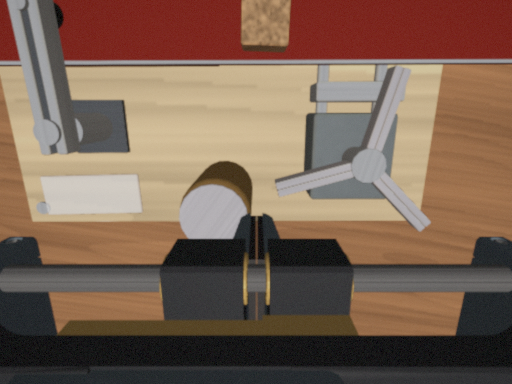

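{"op": "step_arm", "data": {
  "plan": "1 0 0.07 0.27 0 0 0;1 0 0.14 0.54 0 0 0;1 0 0.14 0.54 0 0 0;1 0 0.14 0.54 0 0 0;1 0.20 0.14 0.54 0 0 0;1 0.38 0.14 0.54 0 0 0;1 0.38 0.14 0.54 0 0 0;1 0.38 0.14 0.54 0 0 0"
}}

```text
time_s: 8.6
position: [0.5466, -0.1715, 0.0958]
eef_rot: [0.901, 1.57, -0.517]
force: [1.3, -0.2, -1.1]
width: 0.0002
```

```bash
python3 - <<'E'
from rig import *
from h import *
st=observe();show(st)
for n in ["scene"]:
    d=get_image(n);im=cv2.resize(d["pixels"][120:280,170:350,::-1],None,fx=4,fy=4,interpolation=cv2.INTER_CUBIC)
    cv2.imwrite(f"pics/{n}6.png",im)
ax=np.array([.524,-.113])
for a,off,r in [(-125,.03,.058),(-125,.024,.058),(-135,.022,.058),(-145,.022,.058),(-155,.022,.058),(-165,.022,.058),(-175,.022,.058),(-185,.022,.058),(-195,.022,.058)]:
    t=np.radians(a);e=np.array([np.cos(t),np.sin(t)]);n=np.array([-e[1],e[0]])
    p=ax+r*e+off*n;print(a,p.round(3),end=" ");go(st,[*p,.096])
E
```

```text
8.6 pos [ 0.5466 -0.1715  0.0958] F [ 1.3 -0.2 -1.1] zaxis [ 0.152 -0.988  0.001] xaxis [ 0.001 -0.001 -1.   ] w 0.0 j [-0.41  0.56  1.61 -0.    0.97  1.01]
-125 [ 0.515 -0.178] shift [-0.001 -0.106  0.005] turn [0. 0. 0.]
-125 [ 0.51  -0.174] shift [-0.001 -0.121 -0.009] turn [0. 0. 0.]
-135 [ 0.499 -0.17 ] shift [-0.001 -0.157 -0.031] turn [0. 0. 0.]
-145 [ 0.489 -0.164] shift [-0.001 -0.186 -0.053] turn [0. 0. 0.]
-155 [ 0.481 -0.157] shift [-0.001 -0.21  -0.08 ] turn [0. 0. 0.]
-165 [ 0.474 -0.149] shift [-0.001 -0.229 -0.11 ] turn [0. 0. 0.]
-175 [ 0.468 -0.14 ] shift [-0.001 -0.242 -0.144] turn [0. 0. 0.]
-185 [ 0.464 -0.13 ] shift [-0.001 -0.25  -0.179] turn [0. 0. 0.]
-195 [ 0.462 -0.119] shift [-0.001 -0.251 -0.215] turn [0. 0. 0.]
```

View pics/scene6.png

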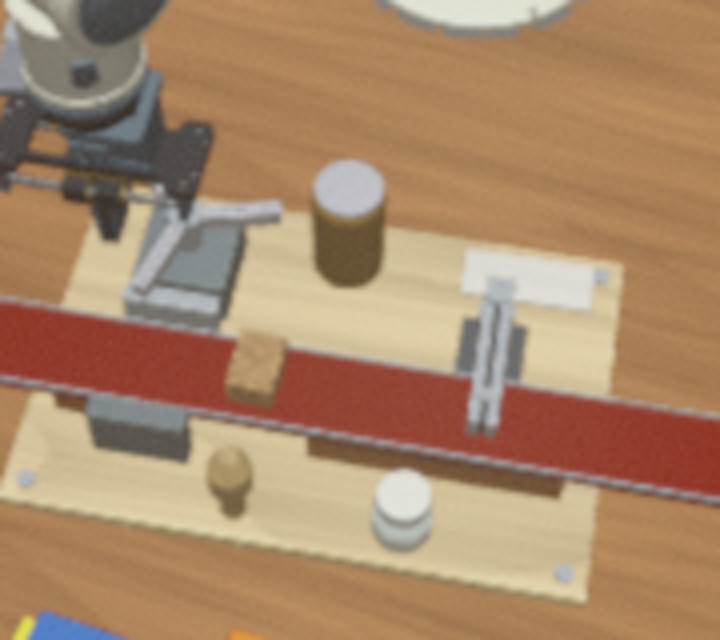

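{"op": "step_arm", "data": {
  "plan": "1 0 -0.106 0.005 0 0 0;1 0 -0.122 -0.01 0 0 0;1 0 -0.14 -0.02 0 0 0;1 0 -0.157 -0.031 0 0 0;1 0 -0.172 -0.042 0 0 0;1 0 -0.186 -0.053 0 0 0;1 0 -0.20 -0.067 0 0 0;1 0 -0.21 -0.08 0 0 0;1 0 -0.22 -0.095 0 0 0;1 0 -0.23 -0.11 0 0 0"
}}

```text
time_s: 9.9
position: [0.4735, -0.1495, 0.0961]
eef_rot: [0.944, 1.568, -0.474]
force: [2.7, -1.8, 1.0]
width: 0.0002
```

```bash
cat > w.py <<'E'
from rig import *
from h import *
import sys
st=observe();show(st)
ax=np.array([.524,-.113])
d=get_image("scene");im=cv2.resize(d["pixels"][120:280,170:350,::-1],None,fx=4,fy=4,interpolation=cv2.INTER_CUBIC)
cv2.imwrite(f"pics/scene{sys.argv[1]}.png",im);P=cloud(d)
m=(abs(P[...,2]-.115)<.007)&(P[...,1]>-.21)&(P[...,1]<-.02)&(P[...,0]>.42)&(P[...,0]<.63)
w=P[m][:,:2]-ax;r=np.hypot(*w.T);a=np.degrees(np.arctan2(w[:,1],w[:,0]));k=(r>.04)&(r<.09)
print(np.histogram(a[k],bins=np.arange(-180,181,10))[0])
dd=get_image("side");cv2.imwrite(f"pics/side{sys.argv[1]}.png",cv2.resize(dd["pixels"][130:270,170:330,::-1],None,fx=4,fy=4))
for a in (-165,-175,-185,-190,-195,-200,-205,-210,-215):
    t=np.radians(a);e=np.array([np.cos(t),np.sin(t)]);n=np.array([-e[1],e[0]])
    p=ax+.058*e+.022*n;print(a,p.round(3),end=" ");go(st,[*p,.096])
E
python3 w.py 7
```

```text
9.9 pos [ 0.4735 -0.1495  0.0961] F [ 2.7 -1.8  1. ] zaxis [ 0.152 -0.988  0.001] xaxis [ 0.002 -0.001 -1.   ] w 0.0 j [-0.43  0.48  1.79 -0.    0.87  0.99]
[ 0 15 19  4  6  7  0  0  0  0  0  0  2 32 28  0  0  0  0  0  0  0  0  0
 10 33 10  0  0  0  0  0  0  0  0  0]
-165 [ 0.474 -0.149] shift [ 0.     0.001 -0.001] turn [0. 0. 0.]
-175 [ 0.468 -0.14 ] shift [ 0.    -0.013 -0.034] turn [0. 0. 0.]
-185 [ 0.464 -0.13 ] shift [ 0.    -0.02  -0.069] turn [0. 0. 0.]
-190 [ 0.463 -0.125] shift [ 0.    -0.022 -0.087] turn [0. 0. 0.]
-195 [ 0.462 -0.119] shift [ 0.    -0.022 -0.105] turn [0. 0. 0.]
-200 [ 0.462 -0.114] shift [ 0.    -0.02  -0.123] turn [0. 0. 0.]
-205 [ 0.462 -0.108] shift [ 0.    -0.017 -0.141] turn [0. 0. 0.]
-210 [ 0.463 -0.103] shift [ 0.    -0.012 -0.158] turn [0. 0. 0.]
-215 [ 0.464 -0.098] shift [ 0.    -0.005 -0.175] turn [0. 0. 0.]
```

View pics/scene7.png

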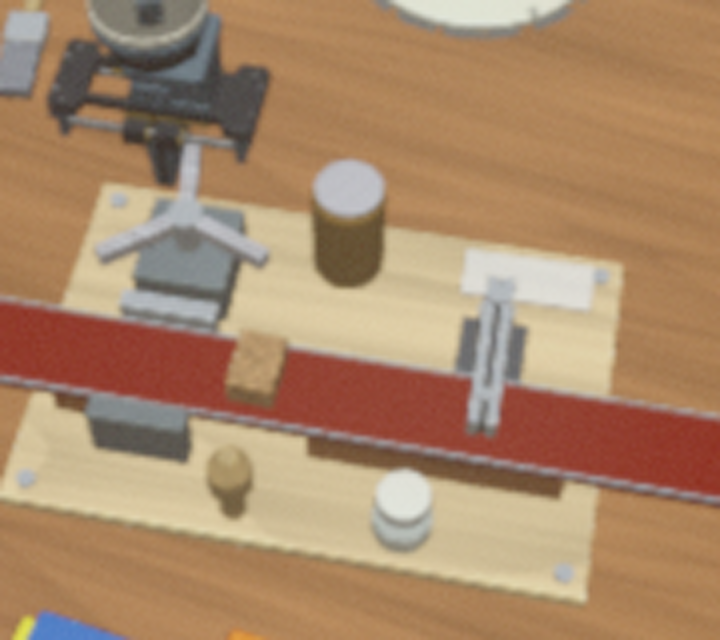

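{"op": "step_arm", "data": {
  "plan": "1 0 -0.007 -0.017 0 0 0;1 0 -0.013 -0.034 0 0 0;1 0 -0.017 -0.051 0 0 0;1 0 -0.02 -0.069 0 0 0;1 0 -0.022 -0.08 0 0 0"
}}

```text
time_s: 10.62
position: [0.4629, -0.1262, 0.0961]
eef_rot: [0.881, 1.569, -0.537]
force: [2.3, -3.8, 0.7]
width: 0.0001
```

```bash
python3 w.py 8
```

```text
10.625 pos [ 0.4629 -0.1262  0.0961] F [ 2.3 -3.8  0.7] zaxis [ 0.152 -0.988  0.001] xaxis [ 0.002 -0.001 -1.   ] w 0.0 j [-0.39  0.46  1.83 -0.    0.85  1.03]
[13  6  4  0  0  0  0  0  0  0 12 42 10  0  0  0  0  0  0  0  0  0 26 23
  0  0  0  0  0  0  0  0  0  0  8 30]
-165 [ 0.474 -0.149] shift [0.    0.024 0.081] turn [0. 0. 0.]
-175 [ 0.468 -0.14 ] shift [0.    0.01  0.048] turn [0. 0. 0.]
-185 [ 0.464 -0.13 ] shift [0.    0.003 0.013] turn [0. 0. 0.]
-190 [ 0.463 -0.125] shift [ 0.     0.001 -0.005] turn [0. 0. 0.]
-195 [ 0.462 -0.119] shift [ 0.     0.002 -0.023] turn [0. 0. 0.]
-200 [ 0.462 -0.114] shift [ 0.     0.003 -0.041] turn [0. 0. 0.]
-205 [ 0.462 -0.108] shift [ 0.     0.007 -0.059] turn [0. 0. 0.]
-210 [ 0.463 -0.103] shift [ 0.     0.011 -0.076] turn [0. 0. 0.]
-215 [ 0.464 -0.098] shift [ 0.     0.018 -0.093] turn [0. 0. 0.]
```

{"op": "step_arm", "data": {
  "plan": "1 0 0.001 -0.012 0 0 0;1 0 0.002 -0.023 0 0 0;1 0 0.002 -0.023 0 0 0"
}}

```text
time_s: 11.1
position: [0.4619, -0.1188, 0.0959]
eef_rot: [1.007, 1.57, -0.41]
force: [1.1, -1.8, 0.7]
width: 0.0004
```

{"op": "step_arm", "data": {
  "plan": "1 0 0.001 -0.009 0 0 0;1 0 0.002 -0.018 0 0 0;1 0 0.002 -0.018 0 0 0"
}}

```text
time_s: 11.48
position: [0.4614, -0.113, 0.0959]
eef_rot: [2.01, 1.571, 0.593]
force: [0.4, -1.9, -0.1]
width: 0.0006
```

{"op": "step_arm", "data": {
  "plan": "1 0 0.003 -0.009 0 0 0;1 0 0.005 -0.018 0 0 0;1 0 0.005 -0.018 0 0 0"
}}

```text
time_s: 11.85
position: [0.4622, -0.1112, 0.096]
eef_rot: [-0.117, 1.565, -1.533]
force: [-9.3, -46.6, -3.6]
width: 0.0006
```

```bash
python3 w.py 9
```

```text
11.85 pos [ 0.4622 -0.1112  0.096 ] F [ -9.3 -46.6  -3.6] zaxis [ 0.154 -0.988  0.006] xaxis [ 0.    -0.006 -1.   ] w 0.001 j [-0.36  0.46  1.84 -0.01  0.84  1.06]
[ 5  1  0  0  0  0  0  0  0 29 26  0  0  0  0  0  0  0  0  0 10 35  5  0
  0  0  0  0  0  0  0  0  1 31 18  9]
-165 [ 0.474 -0.149] shift [0.001 0.018 0.131] turn [0. 0. 0.]
-175 [ 0.468 -0.14 ] shift [0.001 0.005 0.098] turn [0. 0. 0.]
-185 [ 0.464 -0.13 ] shift [ 0.    -0.003  0.063] turn [0. 0. 0.]
-190 [ 0.463 -0.125] shift [ 0.    -0.004  0.045] turn [0. 0. 0.]
-195 [ 0.462 -0.119] shift [ 0.    -0.004  0.027] turn [0. 0. 0.]
-200 [ 0.462 -0.114] shift [ 0.    -0.002  0.009] turn [0. 0. 0.]
-205 [ 0.462 -0.108] shift [ 0.     0.001 -0.009] turn [0. 0. 0.]
-210 [ 0.463 -0.103] shift [-0.     0.006 -0.026] turn [0. 0. 0.]
-215 [ 0.464 -0.098] shift [-0.     0.012 -0.043] turn [0. 0. 0.]
```

View pics/scene9.png

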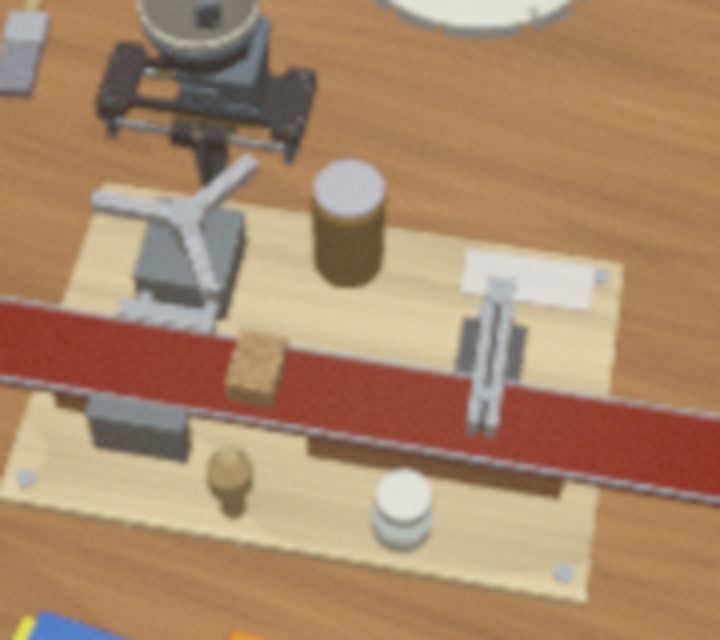

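View pics/side9.png

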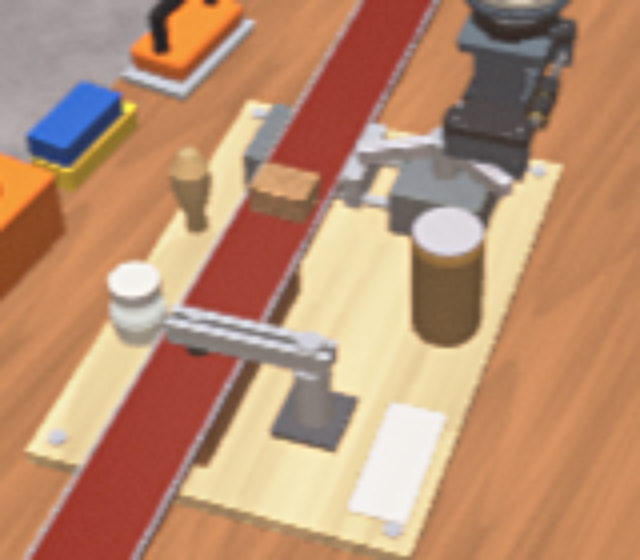

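{"op": "step_arm", "data": {
  "plan": "1 0 -0.01 0.03 0 0 0;1 0 -0.015 0.08 0 0 0;1 0 -0.015 0.08 0 0 0;1 -0.2 -0.015 0.08 0 0 0;1 -0.38 -0.015 0.08 0 0 0;1 -0.45 -0.015 0.08 0 0 0;1 -0.45 -0.015 0.08 0 0 0;1 -0.45 -0.015 0.08 0 0 0"
}}

```text
time_s: 12.95
position: [0.4609, -0.1343, 0.2302]
eef_rot: [-0.383, 1.566, -1.799]
force: [-0.8, -0.2, 0.5]
width: 0.0007
```

```bash
python3 w.py 10; python3 - <<'E'
from rig import *
from h import *
d=get_image("scene");P=cloud(d)
m=(abs(P[...,2]-.112)<.005)&(P[...,0]>.48)&(P[...,0]<.7)&(P[...,1]>.1)&(P[...,1]<.25)
l=cv2.fitLine(P[m][:,:2].astype(np.float32),cv2.DIST_HUBER,0,.001,.001).ravel();print("arm",np.arctan2(l[1],l[0])-.155)
m=(abs(P[...,2]-.115)<.007)&(P[...,1]>-.21)&(P[...,1]<-.02)&(P[...,0]>.42)&(P[...,0]<.63)
def ang(P,m):
    w=P[m][:,:2]-[.524,-.113];r=np.hypot(*w.T);a=np.arctan2(w[:,1],w[:,0]);k=(r>.04)&(r<.09)
    return np.degrees(np.angle(np.exp(3j*a[k]).mean())/3)
P0=cloud(np.load("scene0.npz"));m0=(abs(P0[...,2]-.115)<.007)&(P0[...,1]>-.21)&(P0[...,1]<-.02)&(P0[...,0]>.42)&(P0[...,0]<.63)
print("phase mod120",ang(P0,m0),ang(P,m))
w=get_image("wrist");cv2.imwrite("pics/wrist10.png",w["pixels"][:,:,::-1])
print(observe()["time_s"],observe()["force"])
E
```

```text
12.95 pos [ 0.4609 -0.1343  0.2302] F [-0.8 -0.2  0.5] zaxis [ 0.154 -0.988  0.005] xaxis [-0.001 -0.005 -1.   ] w 0.001 j [-0.4   0.27  1.67 -0.01  1.2   1.01]
[ 0  0  0  0  0  0  0  0  0 27 30  2  0  0  0  0  0  0  0  0  8 38  2  0
  0  0  0  0  0  0  0  0  2 28 14  0]
-165 [ 0.474 -0.149] shift [0.448 0.035 0.054] turn [0. 0. 0.]
-175 [ 0.468 -0.14 ] shift [0.447 0.022 0.02 ] turn [0. 0. 0.]
-185 [ 0.464 -0.13 ] shift [ 0.447  0.014 -0.015] turn [0. 0. 0.]
-190 [ 0.463 -0.125] shift [ 0.447  0.013 -0.033] turn [0. 0. 0.]
-195 [ 0.462 -0.119] shift [ 0.447  0.013 -0.051] turn [0. 0. 0.]
-200 [ 0.462 -0.114] shift [ 0.447  0.015 -0.069] turn [0. 0. 0.]
-205 [ 0.462 -0.108] shift [ 0.447  0.018 -0.087] turn [0. 0. 0.]
-210 [ 0.463 -0.103] shift [ 0.447  0.023 -0.104] turn [0. 0. 0.]
-215 [ 0.464 -0.098] shift [ 0.447  0.029 -0.121] turn [0. 0. 0.]
arm 0.024523422
phase mod120 -5.66716873822783 36.86456751584245
13.15 [-0.20157524  0.80116806 -0.04611283]
```

View pics/wrist10.png

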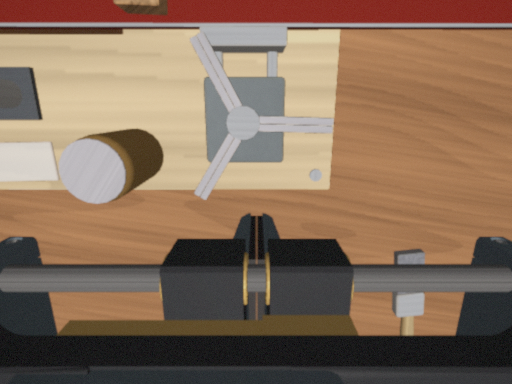

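View pics/scene10.png

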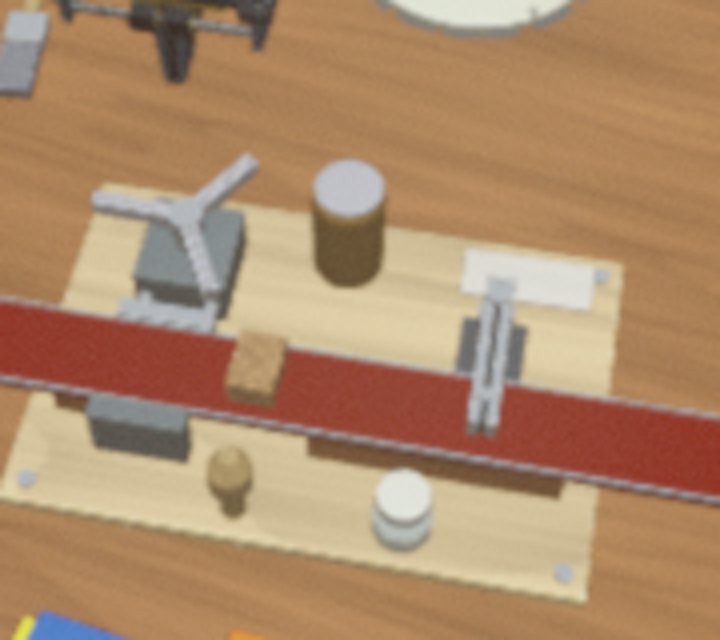

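```bash
python3 -c "
from rig import *
print(finish_job())"
```

```text
the job is handed in; nothing more can be done
None
```

The ski is clamped and the job is handed in, at about 13 s of the 56 s allowed. `finish_job()` reports no verdict, so these are my own last checks.

- **Hold-down arm:** I pushed it round with the shut fingertips from about 1.03 rad. The last camera fit puts it at about 0.025 rad from square, well inside the 0.14 rad limit.
- **Vise wheel:** I pushed one spoke clockwise by about 1.35 rad until it stopped dead. Wrist force jumped from about 2 N to 47 N over a few millimetres, under the 120 N limit. I did not measure the wheel's absolute angle. That the wheel is past 1.48 rad rests on the hard stop and on the pictures, where the jaw lies against the ski's edge. The turn also fits the stated 0.05–0.5 rad start.
- **Loose things:** In the last pictures the can, jar, cork, scraper and awl handle look where they were. I judged this by eye. The screwdriver and brush were not rechecked at the end, but the robot never went near them at low height.
- **Robot:** The gripper is clear, at 0.23 m height, with no force on it.

No check failed. One early fit of the hold-down arm, made while the gripper hid part of it, gave unusable angles. I measured it again once the view was clear, and the scene and wrist cameras then agreed (0.029 and 0.030 rad).

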